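# Prop the tilting table with the low wedge

### The arm

A 6-joint arm with a two-finger parallel gripper is mounted at the origin on a cart in front of the work surface, level with it; the furniture and walls round the work are solid. World frame = base frame: x ahead of the robot, y to its left, z up, the work surface at z = 0. Lengths are in m, angles in rad, forces in N, time in s.
With the tool pointing down it reaches from about 0.325 to 0.75 m from the base axis. Payload 7.6 kg.
Tool frame: the origin (TCP) lies at the very end of the fingers, on their centre line; the grasp point (between the pads) lies behind it (env.grip_point_offset is the z of the grasp point in the tool frame, in m); z points along the fingers, y is the line along which they close (so a half turn about z gives the same grasp; the last joint's range is limited). The gripper opens to 85 mm and grips with 20 to 120 N. Pads are 22 mm wide; open, the fingers measure 114 mm over their backs; the gripper's body (76 mm by 85 mm) begins 54 mm behind the grasp point. The pads swing forward as they close: fully open they stand 13 mm farther back than shut.
Start: joints at [-1.37, 0.052, 1.401, -0, 1.689, -0.07], TCP at [0.14, -0.506, 0.231] pointing down, gripper open.
Joint ranges: [-2.9, 2.9], [-0.91, 2.17], [0.12, 2.37], [-1.06, 4.2], [0.26, 2.73], [-2.93, 2.93]. Speed limits (rad/s): [2.57, 2.57, 3.01, 3.14, 3.14, 3.14].

### API

Orientations are given as a rotation vector (axis times angle).
In Python, from workcell import env gives the robot as it stands.
- The arm moves only by the tool play_rows, never from a script. Its argument "deltas" is a list of rows, each a list of 2 entries, a list of its own where there are three numbers: the shift along the tool's x, y, z in units of 500 mm (1.0 is 500 mm), then the turn, a rotation vector about the tool's x, y, z in units of 45 degrees (1.0 is 45 degrees). A call has exactly 5 rows; each row is the pose to reach, as a shift and turn from the pose commanded when the call began, along the tool's axes at that moment; what a row does not reach only later rows make up. A row lasts 1/10 s, in which the tool goes at most 50 mm and 8.59 degrees, less where a joint would pass 70% of its speed; a pose out of reach is approached as far as the arm can. A call with a number of a shift or a turn outside -1 to 1 is refused whole. A call with a gripper value outside its range is refused whole. "fingers" is the closure, from -1 (fully open) to 1 (shut), set as the call begins (left out, the last holds). The fingers move at their own pace and stop on an object; the grip force is fixed at half the most. Time passes only in rows, so rows that repeat a pose let the fingers close, or fill a call up. It gives the time, the measured TCP pose, the force, the opening and the grip force at its end, in the units of the state.
- env.observe(): the state, without advancing time (a new reading comes with each control period).
- env.read_camera(name): name is "scene" or "top" or "wrist"; returns a dict with "img" (480x640x3 uint8, blue, green, red), "vertical_fov" (degrees; the focal length in pixels is half the picture's height over the tangent of half this angle, whatever the lens; pixels are square), "cx", "cy" (the principal point, pixels), "rvec" (rotation vector, rad) and "tvec" (3), from world to camera coordinates, as OpenCV has them. Camera axes: x right, y down, z forward; pixel columns grow to the right and rows downward; lengths in m; the calibration is good to about 2 mm. A picture is of the moment at which its call begins. There is no depth.
- env.finish_job(): hands the job in; it is judged then, once.
The state is a dict: "clock": time; "joint_pos": joint angles; "qvel": joint speeds; "effort": joint torques, N m; "position": TCP position; "tool_rot": TCP orientation; "ft_force": force on the tool from outside, world axes, zero at the start; "ft_torque": the same for the moment, N m; "width": finger opening in m; "finger_force": force on a finger pad.
Only numpy, scipy, OpenCV 4.12 (cv2) and the standard library are available. Lean on these libraries where they do the work, as an engineer would, in place of code of your own. Each camera call takes 0.05 s, during which the arm holds its last target. There are 200 camera calls.

### The job

Set the tilting table to its shallow angle with the low wedge: push that wedge lengthways out of the packed row on the wedge board, without shifting the other wedges, until its thin end stands clear enough to be taken by it, then lift it off and lay it flat on the open bench. Now take it by its thick end instead and slide it, thin end first, under the middle of the table's free edge, fully home against the stop below, and leave it there with the table resting on it. Do not disturb the things lying about.

Things in the scene. Friction and masses are not known exactly. Their poses are not given: they have to be found in the camera images.
- low_wedge: the lowest of four loose beech wedges packed side by side, touching, on the wedge board (any of the four slots): 100 mm long, 40 mm wide, underside flat, top sloping evenly from 32 mm high at the thick end to 6 mm at the thin end; about 55 g. Origin: centre of its underside. x points from the thick end to the thin end, z up
- wedge_a: another beech wedge, same length, width and thin end, 42 mm high at the thick end; origin and axes as the low wedge
- wedge_b: as wedge_a, 42 mm high
- wedge_c: as wedge_a, 48 mm high
- wedge_board: fixed board, 168 x 182 x 6 mm; the wedges lie on it, underside at z = 6 mm. Origin: on the bench, under the middle of the line of thin ends; x along the wedges from thick ends (x = -100 mm) to thin ends (x = 0), y along the row (slot centres -60, -20, 20, 60 mm). Lip before the thick ends (x = -108 to -101), 9 mm high; side strips 17 mm high, x = -104 to -16, |y| = 81 to 91
- tilt_jig: fixed frame of the tilting table. Origin: on the bench under the middle of the table's free front edge; x points under the table to the hinge (the way the wedge goes in), z up. The wedge slides on the bench itself, in a lane 50 mm wide between two bearers 10 mm high that begin 10 mm behind the free edge. The bench before the table (x < 0) is open
- tilt_top (a joint): angle of the hinged table (170 mm wide, 140 mm from rounded free edge to hinge, 12 mm thick, 0.45 kg), rad: 0 lying on the bearers, free edge 10 mm over the bench; grows as the edge rises (about 0.09 on the low wedge fully home, 0.14 or more on another wedge). It falls back freely
- table_edge (a point): lowest point, in the middle, of the table's rounded free edge; moves with the table
- star_knob: bystander: black star knob standing on its head, stud up, 36 mm across, 40 mm high
- stop_block: bystander: small beech block 22 x 40 x 20 mm
- beech_offcut: bystander: beech block 38 x 70 x 16 mm
- pencil: bystander: flat carpenter's pencil 178 mm long, 8 mm high
- hex_bolt: bystander: hex bolt 51 mm long, 17 mm high
- board_stop (a point): middle of the near foot of the stop batten (14 mm deep, 20 mm high over the bench) that closes the bare finger trough beyond the thin ends; trough 42 mm wide in board x, open at both sides. A wedge pushed from its thick end comes to rest against this batten
- lane_stop (a point): middle of the foot of the 9 mm high stop across the lane, 65 mm behind the free edge; the wedge's thin end goes home against it
- low_wedge_thick (a point): centre of the low wedge's upright thick end face, 16 mm over its underside
Things that resemble listed ones, but are neither listed nor needed, are in the scene too. Leave any green or turquoise look-alike of the low_wedge alone.

How it is judged:
By the outcome, as a careful person would: the job done as asked, in the order asked, and still so for the second after the job is handed in, with the robot touching nothing.
It also fails if it takes over 64 s, if anything falls off the work surface, if the arm or the gripper's body presses on something with over 40 N, if the wrist force passes 120 N, or if a joint passes its speed limit or range.

## Working session

There is one attempt and no reset: what is moved stays moved. The work goes in short steps, Python scripts to look and compute and a tool call to move; the robot and the scene stay as the last step left them, time stands still between calls to the robot, and variables do not carry over. Pictures are saved under pics/ and viewed, at most 10 in all, crops included, and the job is handed in when it is done.

Besides the shell and the picture viewer there is one more tool, called by a JSON object that holds its "method" and its "body". play_rows: Moves the arm, as the interface text tells. Shifts and turns lie within -1 to 1; 1 stands for 500 mm of shift or 45 degrees of turn. Its arguments: {"type":"object","properties":{"deltas":{"type":"array"},"fingers":{"type":"number"}},"required":["deltas"]}

```bash
ls && mkdir -p pics && cat > h.py <<'E'
import numpy as np, cv2
from scipy.spatial.transform import Rotation as R
from workcell import env
def cam(n):
    c=env.read_camera(n); f=240/np.tan(np.radians(c["vertical_fov"])/2)
    c["K"]=np.array([[f,0,c["cx"]],[0,f,c["cy"]],[0,0,1]]); c["Rm"]=cv2.Rodrigues(np.array(c["rvec"],float))[0]; c["t"]=np.array(c["tvec"],float).ravel(); return c
def px2w(c,u,v,z):
    d=c["Rm"].T@np.linalg.inv(c["K"])@np.array([u,v,1.]); o=-c["Rm"].T@c["t"]
    return o+d*(z-o[2])/d[2]
def w2px(c,p):
    q=c["K"]@(c["Rm"]@np.array(p,float)+c["t"]); return q[:2]/q[2]
E
python3 - <<'E'
from h import *
import pickle
cs={n:cam(n) for n in("scene","top","wrist")}
pickle.dump(cs,open("cs.pkl","wb"))
cv2.imwrite("pics/top.png",cs["top"]["img"]);cv2.imwrite("pics/scene.png",cs["scene"]["img"])
for n,c in cs.items(): print(n,c["vertical_fov"],-c["Rm"].T@c["t"])
o=env.observe();print({k:np.round(v,3).tolist() for k,v in o.items()},env.grip_point_offset)
E
```

```text
pics
scene 43.568784427996604 [-0.17666779  0.82157685  0.60153734]
top 56.24860923586689 [ 0.43901999 -0.01536419  0.93616716]
wrist 64.69514731801948 [ 0.20734073 -0.48785632  0.3740794 ]
{'clock': 0.15, 'joint_pos': [-1.37, 0.053, 1.401, 0.0, 1.689, -0.07], 'qvel': [0.001, -0.002, -0.004, -0.0, 0.003, -0.0], 'effort': [0.001, -38.195, -36.042, -0.0, 0.005, 0.0], 'position': [0.14, -0.506, 0.231], 'tool_rot': [-3.112, -0.424, 0.0], 'ft_force': [-0.445, 0.187, -0.227], 'ft_torque': [0.043, 0.007, -0.012], 'finger_force': 0.0, 'width': 0.085} -0.0187
```

View pics/top.png

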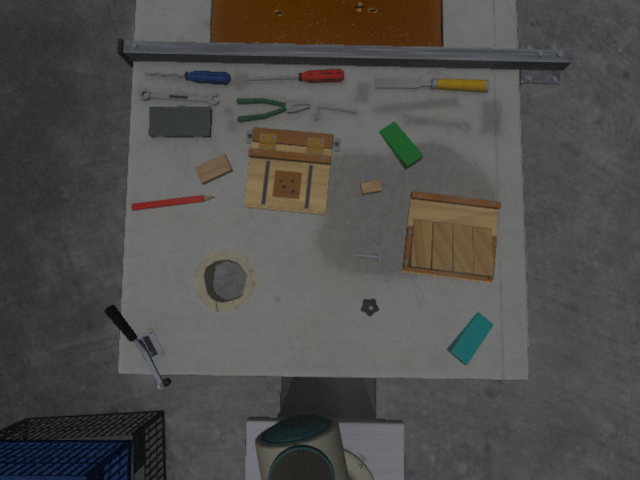

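View pics/scene.png

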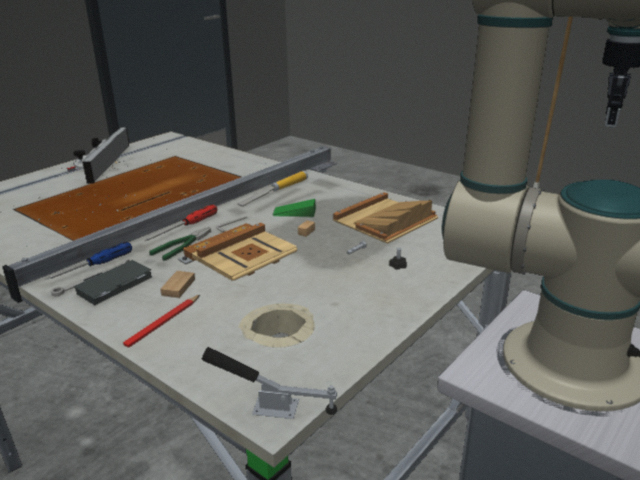

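The top view shows four wedges on the board around (455,247) with the thick ends toward the robot. The batten is at (455,202), and the tilting table is at (288,172) with its free edge at about (286,211). Bystanders are the knob (370,307), bolt (368,255), block (371,187), offcut (213,168) and pencil (172,202). The green (400,145) and turquoise (470,338) pieces are look-alikes.

Next I'll enlarge the row to find the low wedge.

```bash
python3 - <<'E'
from h import *
import pickle
cs=pickle.load(open("cs.pkl","rb"))
a=cv2.resize(cs["top"]["img"][185:290,395:510],None,fx=5,fy=5,interpolation=cv2.INTER_CUBIC)[:, :400*2]
b=cv2.resize(cs["scene"]["img"][185:250,325:445],None,fx=6,fy=6,interpolation=cv2.INTER_CUBIC)
cv2.imwrite("pics/ca.png",a);cv2.imwrite("pics/cb.png",b)
t=cs["top"]
for u,v,z in[(413,220,.006),(495,228,.006),(406,273,.006),(491,281,.006),(247,207,.02),(326,213,.02)]: print(px2w(t,u,v,z).round(4))
E
```

```text
[ 0.5591 -0.1821  0.006 ]
[ 0.5432 -0.3499  0.006 ]
[ 0.4494 -0.1665  0.006 ]
[ 0.4345 -0.3386  0.006 ]
[0.5829 0.1622 0.02  ]
[ 0.571  -0.0016  0.02  ]
```

View pics/ca.png

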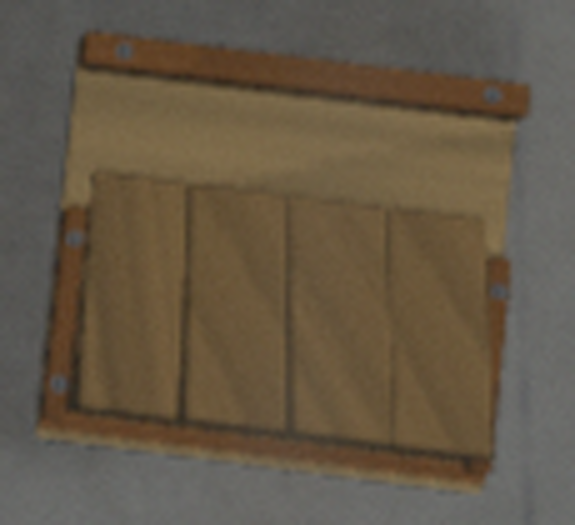

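View pics/cb.png

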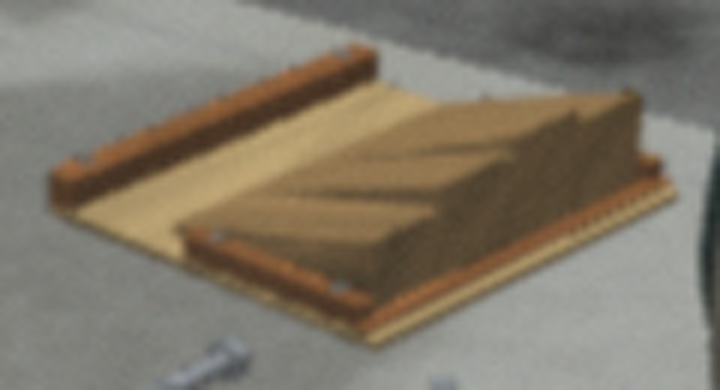

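```bash
cat >> h.py <<'E'
def T2(p,q): # pose (x,y,yaw), local pts -> world
    q=np.atleast_2d(q).astype(float); c,s=np.cos(p[2]),np.sin(p[2]); w=q.copy()
    w[:,0]=p[0]+c*q[:,0]-s*q[:,1]; w[:,1]=p[1]+s*q[:,0]+c*q[:,1]; return w
def fit(c,pts,pix,p0):
    from scipy.optimize import least_squares
    f=lambda p:np.concatenate([w2px(c,w)-np.array(x) for w,x in zip(T2(p,pts),pix)])
    r=least_squares(f,p0); return r.x,np.abs(r.fun).max()
E
python3 - <<'E'
from h import *
import pickle
cs=pickle.load(open("cs.pkl","rb")); t,s=cs["top"],cs["scene"]
pc=[(38,437),(483,490),(85,32),(530,85),(80,70),(520,115)]
pts=[(-.112,.091,.006),(-.112,-.091,.006),(.056,.091,.02),(.056,-.091,.02),(.042,.091,.02),(.042,-.091,.02)]
p,e=fit(t,pts,[(395+u/5,185+v/5) for u,v in pc],[.55,-.26,-.1]); print("board",p,e)
for y in(.06,.02,-.02,-.06):
  for h in(.032,.042,.048):
    w=T2(p,[(-.1,y+.02,.006+h),(-.1,y-.02,.006+h)]);
    print(y,h,[((w2px(s,q)-[325,185])*6).round().tolist() for q in w],[((w2px(t,q)-[395,185])*5).round().tolist() for q in w])
E
```

```text
board [ 0.55065029 -0.26151106 -0.10932781] 1.2334142749070907
0.06 0.032 [[380.0, 237.0], [451.0, 203.0]] [[79.0, 412.0], [181.0, 424.0]]
0.06 0.042 [[381.0, 212.0], [452.0, 178.0]] [[84.0, 412.0], [186.0, 424.0]]
0.06 0.048 [[382.0, 197.0], [453.0, 163.0]] [[87.0, 412.0], [190.0, 424.0]]
0.02 0.032 [[451.0, 203.0], [518.0, 170.0]] [[181.0, 424.0], [282.0, 436.0]]
0.02 0.042 [[452.0, 178.0], [520.0, 145.0]] [[186.0, 424.0], [289.0, 436.0]]
0.02 0.048 [[453.0, 163.0], [521.0, 131.0]] [[190.0, 424.0], [293.0, 436.0]]
-0.02 0.032 [[518.0, 170.0], [584.0, 138.0]] [[282.0, 436.0], [384.0, 448.0]]
-0.02 0.042 [[520.0, 145.0], [585.0, 114.0]] [[289.0, 436.0], [392.0, 448.0]]
-0.02 0.048 [[521.0, 131.0], [586.0, 99.0]] [[293.0, 436.0], [397.0, 448.0]]
-0.06 0.032 [[584.0, 138.0], [647.0, 107.0]] [[384.0, 448.0], [486.0, 460.0]]
-0.06 0.042 [[585.0, 114.0], [649.0, 84.0]] [[392.0, 448.0], [495.0, 460.0]]
-0.06 0.048 [[586.0, 99.0], [650.0, 69.0]] [[397.0, 448.0], [501.0, 460.0]]
```

The low wedge is the leftmost one, at top-view pixels (422,244), board slot y = +60 mm. Its front top edge projects to the 32 mm prediction and a clear step rises to the next wedge; the other three fit 42 mm or more. Now I'll crop the table and work out the first move.

```bash
cat >> h.py <<'E'
B=np.array([0.5507,-0.2615,-0.1093])
def to(x,y,z,yaw,lim=45):
    o=env.observe(); Rc=R.from_rotvec(o["tool_rot"]); 
    Rt=R.from_euler("z",yaw)*R.from_euler("x",np.pi)
    d=Rc.inv().apply(np.array([x,y,z])-o["position"])/.5
    r=(Rc.inv()*Rt).as_rotvec(degrees=True)/45
    print("shift",d.round(4).tolist(),"turn",r.round(4).tolist())
E
python3 - <<'E'
from h import *
import pickle
cs=pickle.load(open("cs.pkl","rb"))
cv2.imwrite("pics/tab.png",cv2.resize(cs["top"]["img"][115:225,235:345],None,fx=5,fy=5,interpolation=cv2.INTER_CUBIC))
w=T2(B,[(-.130,.060,0)])[0];print(w)
to(w[0],w[1],.12,B[2])
E
```

```text
[ 0.4280207  -0.18767731  0.        ]
shift [0.7244, -0.4587, 0.222] turn [-0.0014, 0.0001, 0.4839]
```

View pics/tab.png

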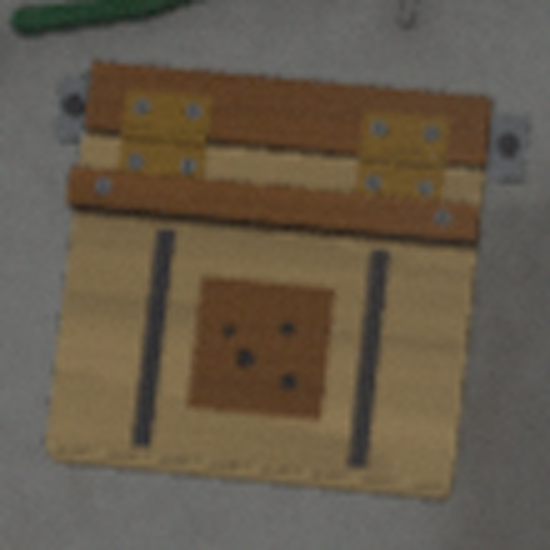

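```bash
python3 - <<'E'
from h import *
import pickle
t=pickle.load(open("cs.pkl","rb"))["top"]
px=lambda u,v:(235+u/5,115+v/5)
p,e=fit(t,[(0,.085,.016),(0,-.085,.016)],[px(47,460),px(447,497)],[.58,.08,-.1]); print("jig",p,e)
for u,v in[(82,150),(487,180),(47,460),(447,497)]:
    w=px2w(t,*px(u,v),.019); d=w[:2]-p[:2]; c,s=np.cos(p[2]),np.sin(p[2]); print(c*d[0]+s*d[1],-s*d[0]+c*d[1])
E
```

```text
jig [ 0.57611428  0.08506721 -0.08924685] 0.6331686789071682
0.13185173543646525 0.08320546319937273
0.13411313482152226 -0.08759135705651303
-0.00044466776781624303 0.08302395559206925
-0.00041012936364770783 -0.08379373410295901
```

{"method": "play_rows", "body": {"deltas": [[[0.1, -0.06, 0.03], [0, 0, 0.1]], [[0.2, -0.13, 0.07], [0, 0, 0.2]], [[0.29, -0.185, 0.1], [0, 0, 0.3]], [[0.37, -0.235, 0.12], [0, 0, 0.4]], [[0.45, -0.285, 0.14], [0, 0, 0.484]]], "fingers": 1}}

```text
clock: 0.65
position: [0.303, -0.325, 0.1661]
tool_rot: [-3.136, 0.177, 0.0]
ft_force: [0.5, 0.4, 1.3]
width: 0.0121
finger_force: 0.0
```

```bash
python3 - <<'E'
from h import *
w=T2(B,[(-.130,.060,0)])[0]
to(w[0],w[1],.07,B[2])
E
```

```text
shift [0.2175, -0.3011, 0.1922] turn [-0.0003, 0.0003, -0.0047]
```

{"method": "play_rows", "body": {"deltas": [[[0.07, -0.08, 0.04], [0, 0, 0]], [[0.14, -0.16, 0.08], [0, 0, 0]], [[0.2, -0.24, 0.11], [0, 0, 0]], [[0.2175, -0.3, 0.13], [0, 0, 0]], [[0.2175, -0.3, 0.13], [0, 0, 0]]]}}

```text
clock: 1.15
position: [0.4275, -0.1848, 0.0993]
tool_rot: [-3.134, 0.162, 0.006]
ft_force: [0.4, -0.2, 0.0]
width: -0.0
finger_force: 0.0
```

```bash
python3 - <<'E'
from h import *
import pickle
c=cam("wrist"); pickle.dump(c,open("w1.pkl","wb")); im=c["img"].copy()
for q in T2(B,[(-.1,.08,.038),(-.1,.04,.038),(0,.08,.012),(0,.04,.012),(-.112,.091,.006),(.042,.091,.02),(-.111,.06,.02)]):
    cv2.circle(im,tuple(int(k) for k in w2px(c,q)),3,(0,0,255),1)
cv2.imwrite("pics/w1.png",im); o=env.observe();print(o["position"],o["tool_rot"])
E
```

```text
[ 0.42697026 -0.18715799  0.10044144] [-3.13605489  0.16429404  0.00420822]
```

View pics/w1.png

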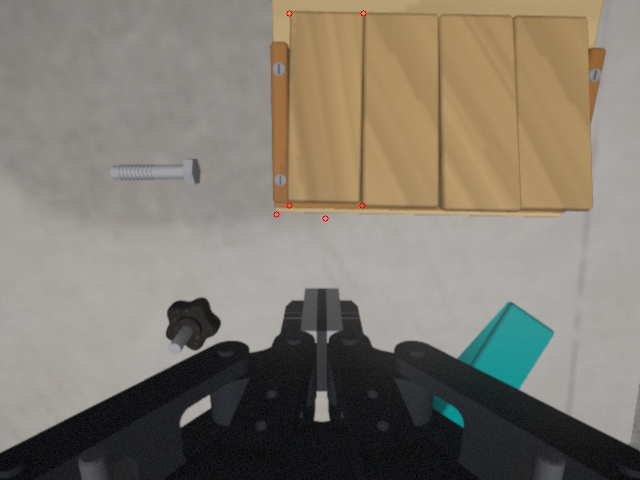

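The wrist view shows the row at (289–592, 12–210), with the low wedge leftmost at (289–362, 12–205). My projected board corners agree within about 2 px. The fingertips at (322,310) are in line with it, so I'll lower behind the thick end.

{"method": "play_rows", "body": {"deltas": [[[0, 0, 0.05], [0, 0, 0]], [[0, 0, 0.1], [0, 0, 0]], [[0, 0, 0.14], [0, 0, 0]], [[0, 0, 0.16], [0, 0, 0]], [[0, 0, 0.16], [0, 0, 0]]]}}

```text
clock: 1.7
position: [0.4258, -0.19, 0.021]
tool_rot: [-3.136, 0.173, 0.003]
ft_force: [-0.1, 0.1, 0.4]
width: -0.0004
finger_force: 0.0
```

```bash
python3 - <<'E'
from h import *
o=env.observe();print(o["position"],o["ft_force"])
for x in(-.112,-.078):
    w=T2(B,[(x,.060,0)])[0]; to(w[0],w[1],.020,B[2])
E
```

```text
[ 0.4258043  -0.18996822  0.02098246] [-0.1018225   0.09662945  0.38464534]
shift [0.0399, -0.0051, 0.0019] turn [-0.0008, 0.0027, -0.0015]
shift [0.1079, -0.0052, 0.0017] turn [-0.0008, 0.0027, -0.0015]
```

{"method": "play_rows", "body": {"deltas": [[[0.015, -0.004, 0], [0, 0, 0]], [[0.03, -0.004, 0], [0, 0, 0]], [[0.042, -0.004, 0], [0, 0, 0]], [[0.054, -0.004, 0], [0, 0, 0]], [[0.066, -0.004, 0], [0, 0, 0]]]}}

```text
clock: 2.2
position: [0.4605, -0.1913, 0.0221]
tool_rot: [3.137, -0.171, 0.0]
ft_force: [-0.4, -0.8, 1.1]
width: 0.0
finger_force: 0.3
```

```bash
python3 - <<'E'
from h import *
import pickle
c=cam("wrist"); im=c["img"].copy()
for q in T2(B,[(.02,.08,.012),(.02,.04,.012),(.042,.091,.02)]):
    cv2.circle(im,tuple(int(k) for k in w2px(c,q)),3,(0,0,255),1)
cv2.imwrite("pics/w2.png",im); o=env.observe();print(o["position"],o["tool_rot"],o["ft_force"])
w=T2(B,[(-.078,.060,0)])[0]; to(w[0],w[1],.020,B[2])
E
```

```text
[ 0.46115613 -0.19134773  0.02219867] [ 3.13656620e+00 -1.71219571e-01  1.69693813e-03] [-0.76479669  0.36056358  0.75198103]
shift [0.0373, -0.0001, 0.0044] turn [0.0004, -0.0014, 0.0003]
```

View pics/w2.png

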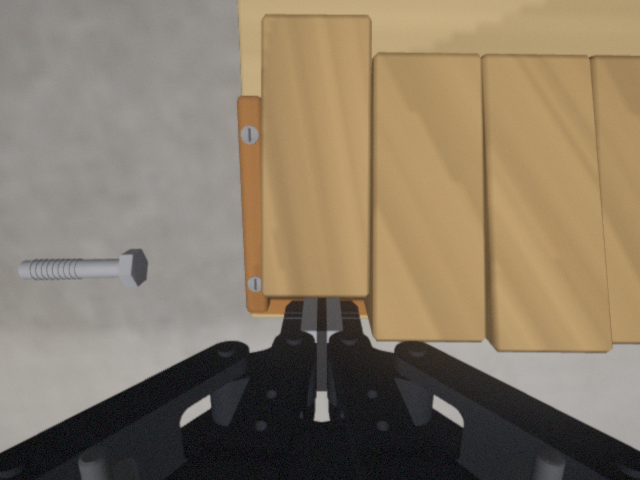

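The low wedge's thin end (262–370, 15) is now about 15 mm ahead of its neighbours (y = 54), which have not moved. I'll push on to about 34 mm.

{"method": "play_rows", "body": {"deltas": [[[0.01, 0, 0.002], [0, 0, 0]], [[0.02, 0, 0.004], [0, 0, 0]], [[0.03, 0, 0.004], [0, 0, 0]], [[0.038, 0, 0.004], [0, 0, 0]], [[0.038, 0, 0.004], [0, 0, 0]]]}}

```text
clock: 2.75
position: [0.4792, -0.1933, 0.0199]
tool_rot: [3.137, -0.171, 0.001]
ft_force: [0.3, -0.7, 0.6]
width: 0.0001
finger_force: 0.0
```

{"method": "play_rows", "body": {"deltas": [[[-0.02, 0, 0], [0, 0, 0]], [[-0.05, 0, -0.01], [0, 0, 0]], [[-0.06, 0, -0.1], [0, 0, 0]], [[-0.06, 0, -0.2], [0, 0, 0]], [[-0.06, 0, -0.23], [0, 0, 0]]], "fingers": 1}}

```text
clock: 3.25
position: [0.4499, -0.1909, 0.1406]
tool_rot: [3.133, -0.172, 0.012]
ft_force: [0.6, -0.6, -0.0]
width: 0.0003
finger_force: 0.0
```

```bash
python3 - <<'E'
from h import *
c=cam("top"); a=cv2.resize(c["img"][175:290,395:510],None,fx=5,fy=5,interpolation=cv2.INTER_CUBIC)
w=cam("wrist"); cv2.imwrite("pics/w3.png",np.hstack([cv2.resize(w["img"][:330],None,fx=.65,fy=.65),a[:214,:380]]))
o=env.observe();print(o["position"],o["ft_force"])
q=T2(B,[(.022,.060,0)])[0]; to(q[0],q[1],.10,B[2]); to(q[0],q[1],.008,B[2])
E
```

```text
[ 0.44962618 -0.1906566   0.13810344] [-0.04344348  0.92229173  0.03861994]
shift [0.2599, -0.0014, 0.0777] turn [0.0031, -0.0075, -0.0003]
shift [0.2589, -0.0019, 0.2617] turn [0.0031, -0.0075, -0.0003]
```

View pics/w3.png

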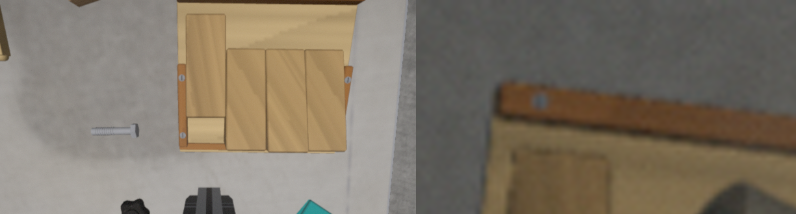

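The low wedge's thin end is about 34 mm clear of its neighbours and a few mm short of the batten. The other three remain in line. Next I'll go over the thin end with the gripper partly open.

{"method": "play_rows", "body": {"deltas": [[[0.08, 0, 0], [0, 0, 0]], [[0.16, 0, 0.02], [0, 0, 0]], [[0.22, 0, 0.05], [0, 0, 0]], [[0.26, 0, 0.077], [0, 0, 0]], [[0.26, 0, 0.12], [0, 0, 0]]], "fingers": -0.46}}

```text
clock: 3.85
position: [0.579, -0.204, 0.0726]
tool_rot: [-3.137, 0.17, 0.001]
ft_force: [0.6, 0.3, -0.5]
width: 0.062
finger_force: 0.0
```

```bash
python3 - <<'E'
from h import *
o=env.observe();print(o["position"],o["ft_force"],o["width"])
q=T2(B,[(.022,.060,0)])[0]; to(q[0],q[1],.008,B[2])
E
```

```text
[ 0.57901353 -0.20398232  0.07264607] [ 0.5716988   0.3146967  -0.51435222] 0.06197288812011757
shift [0.0003, 0.0006, 0.1293] turn [-0.0003, 0.0009, 0.0009]
```

{"method": "play_rows", "body": {"deltas": [[[0, 0, 0.05], [0, 0, 0]], [[0, 0, 0.09], [0, 0, 0]], [[0, 0, 0.115], [0, 0, 0]], [[0, 0, 0.128], [0, 0, 0]], [[0, 0, 0.128], [0, 0, 0]]]}}

```text
clock: 4.35
position: [0.5773, -0.204, 0.0097]
tool_rot: [-3.136, 0.172, 0.003]
ft_force: [0.3, -0.5, -0.6]
width: 0.0626
finger_force: 0.0
```

{"method": "play_rows", "body": {"deltas": [[[0, 0, 0], [0, 0, 0]], [[0, 0, 0], [0, 0, 0]], [[0, 0, 0], [0, 0, 0]], [[0, 0, 0], [0, 0, 0]], [[0, 0, 0], [0, 0, 0]]], "fingers": 1}}

```text
clock: 4.85
position: [0.5789, -0.2045, 0.0128]
tool_rot: [3.136, -0.172, 0.004]
ft_force: [-1.6, 0.6, 6.2]
width: 0.0357
finger_force: 59.1
```

```bash
python3 - <<'E'
from h import *
w=cam("wrist"); s=cam("scene"); cv2.imwrite("pics/w4.png",np.hstack([cv2.resize(w["img"],None,fx=.7,fy=.7),cv2.resize(s["img"][150:262,325:437],None,fx=3,fy=3)]))
o=env.observe();print(o["position"],o["tool_rot"],o["ft_force"],o["width"],o["finger_force"])
E
```

```text
[ 0.57893741 -0.20447783  0.01280171] [ 3.13598766 -0.17154868  0.00397999] [-2.25274439  1.03918427  6.32396449] 0.03586542341870074 59.14597801016498
```

View pics/w4.png

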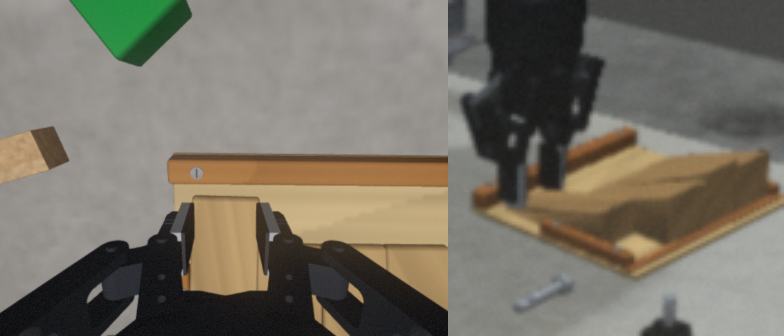

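The wedge is gripped by its thin end, with the pads at both sides and the wedge tip just before the batten. I'll lift it straight up.

{"method": "play_rows", "body": {"deltas": [[[0, 0, -0.01], [0, 0, 0]], [[0, 0, -0.03], [0, 0, 0]], [[0, 0, -0.07], [0, 0, 0]], [[0, 0, -0.14], [0, 0, 0]], [[0, 0, -0.19], [0, 0, 0]]]}}

```text
clock: 5.45
position: [0.5786, -0.2044, 0.1088]
tool_rot: [3.136, -0.172, 0.004]
ft_force: [-0.1, 0.9, -0.3]
width: 0.036
finger_force: 59.7
```

```bash
cat >> h.py <<'E'
J=np.array([0.5761,0.0851,-0.096])
E
python3 - <<'E'
from h import *
o=env.observe();print(o["position"],o["ft_force"],o["width"],o["finger_force"])
q=T2(J,[(-.068,0,0)])[0];print(q); to(q[0],q[1],.105,J[2])
E
```

```text
[ 0.57857083 -0.20442735  0.10880287] [-0.12840973  0.89945158 -0.31853153] 0.03600948418237131 59.65610179264331
[0.5084131  0.09161798 0.        ]
shift [-0.2041, -0.5732, 0.0067] turn [0.0011, -0.003, -0.017]
```

{"method": "play_rows", "body": {"deltas": [[[-0.02, -0.07, 0], [0, 0, 0]], [[-0.05, -0.15, 0], [0, 0, 0]], [[-0.08, -0.24, 0], [0, 0, 0]], [[-0.11, -0.33, 0], [0, 0, 0]], [[-0.14, -0.41, 0], [0, 0, -0.017]]]}}

```text
clock: 5.95
position: [0.5304, 0.0092, 0.1068]
tool_rot: [-3.138, 0.15, -0.002]
ft_force: [1.3, -0.6, -0.2]
width: 0.0356
finger_force: 59.9
```

{"method": "play_rows", "body": {"deltas": [[[-0.025, -0.06, 0], [0, 0, 0]], [[-0.05, -0.12, 0], [0, 0, 0]], [[-0.065, -0.163, 0], [0, 0, 0]], [[-0.065, -0.163, 0], [0, 0, 0]], [[-0.065, -0.163, 0], [0, 0, 0]]]}}

```text
clock: 6.45
position: [0.5065, 0.0914, 0.1065]
tool_rot: [3.138, -0.149, 0.002]
ft_force: [0.4, 0.0, 0.4]
width: 0.0355
finger_force: 60.0
```

```bash
python3 - <<'E'
from h import *
import pickle
w=cam("wrist"); s=cam("scene"); pickle.dump((w,s),open("w5.pkl","wb"))
im=w["img"].copy()
for q in T2(J,[(0,.085,.016),(0,-.085,.016),(0,0,.016)]): cv2.circle(im,tuple(int(k) for k in w2px(w,q)),3,(0,0,255),1)
for q in T2(J,[(-.068,0,.09)]): print(w2px(s,q))
cv2.imwrite("pics/w5.png",np.hstack([cv2.resize(im,None,fx=.8,fy=.8),cv2.resize(s["img"][150:278,180:276],None,fx=3,fy=3)]))
o=env.observe();print(o["position"],o["tool_rot"],o["ft_force"],o["width"],o["finger_force"])
q=T2(J,[(-.068,0,0)])[0]; to(q[0],q[1],.0075,J[2])
E
```

```text
[289.35104176 240.88538448]
[0.50670175 0.09060042 0.10620868] [ 3.13757590e+00 -1.52101762e-01  9.91776521e-04] [0.29176316 0.14771249 0.06184342] 0.03548420856092694 59.949093120521866
shift [0.0031, -0.0024, 0.1974] turn [0.0004, -0.0008, -0.0011]
```

View pics/w5.png

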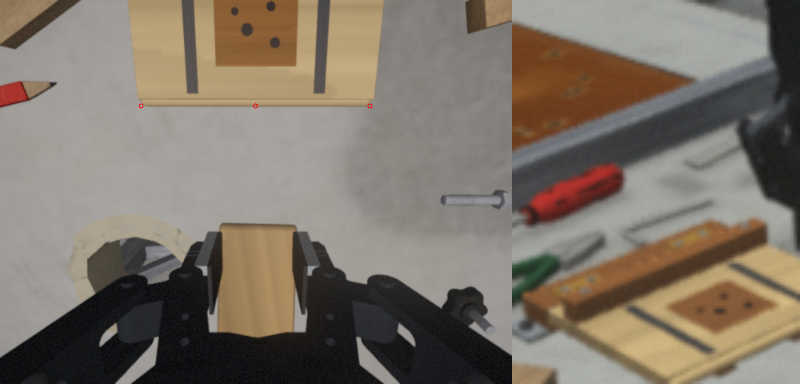

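The wedge is held straight. The table front edge is at (139–377, 105) and level in the picture, so the yaws match; the edge's middle is at about (257,105), in line with the tool. The bench below is clear, so I'll lay the wedge down.

{"method": "play_rows", "body": {"deltas": [[[0, 0, 0.06], [0, 0, 0]], [[0, 0, 0.12], [0, 0, 0]], [[0, 0, 0.16], [0, 0, 0]], [[0, 0, 0.175], [0, 0, 0]], [[0, 0, 0.185], [0, 0, 0]]]}}

```text
clock: 7.05
position: [0.5065, 0.0907, 0.0131]
tool_rot: [3.138, -0.153, -0.001]
ft_force: [-0.2, -0.2, -0.1]
width: 0.0355
finger_force: 60.0
```

{"method": "play_rows", "body": {"deltas": [[[0, 0, 0.004], [0, 0, 0]], [[0, 0, 0.008], [0, 0, 0]], [[0, 0, 0.012], [0, 0, 0]], [[0, 0, 0.012], [0, 0, 0]], [[0, 0, 0.012], [0, 0, 0]]]}}

```text
clock: 7.55
position: [0.5065, 0.0915, 0.0077]
tool_rot: [3.138, -0.151, 0.001]
ft_force: [0.3, -0.3, -0.1]
width: 0.0355
finger_force: 59.7
```

```bash
python3 - <<'E'
from h import *
import pickle
o=env.observe();print(o["position"],o["ft_force"],o["ft_torque"],o["width"])
w,s=pickle.load(open("w5.pkl","rb"))
def loc(p): d=p[:2]-J[:2]; c,s_=np.cos(J[2]),np.sin(J[2]); return np.array([c*d[0]+s_*d[1],-s_*d[0]+c*d[1]]).round(4)
g=cv2.cvtColor(w["img"],cv2.COLOR_BGR2GRAY).astype(int)
for r in(30,70,105):
    x=np.where(g[r,150:490]<110)[0]+150; L=x[x<270];Rr=x[x>380]
    print(r,L.min(),L.max(),Rr.min(),Rr.max(),loc(px2w(w,L.mean(),r,.022)),loc(px2w(w,Rr.mean(),r,.022)))
hsv=cv2.cvtColor(w["img"],cv2.COLOR_BGR2HSV)
for r in(100,118,126): 
    x=np.where(hsv[r,150:500,1]>60)[0]+150; print(r,x.min(),x.max(),loc(px2w(w,x.min(),r,.018)),loc(px2w(w,x.max(),r,.018)))
for u in(220,320,430):
    y=np.where(hsv[90:160,u,1]>60)[0]+90; print(u,y.max(),loc(px2w(w,u,y.max(),.016)))
E
```

```text
[0.50653679 0.09151185 0.00769112] [ 0.333454   -0.31085427 -0.0677889 ] [-0.00122516 -0.0277997   0.00340455] 0.035542525051327246
30 229 269 396 410 [0.053  0.0441] [ 0.053  -0.0452]
70 231 244 394 407 [0.0331 0.0454] [ 0.0331 -0.045 ]
105 234 246 393 405 [0.0148 0.0451] [ 0.0148 -0.0452]
100 170 469 [0.0177 0.086 ] [ 0.0178 -0.0861]
118 172 467 [0.0079 0.0859] [ 0.008 -0.086]
126 176 463 [0.0034 0.0841] [ 0.0035 -0.0842]
220 132 [0.0001 0.059 ]
320 132 [ 0.0001 -0.0003]
430 132 [ 0.0001 -0.0656]
```

The table pose holds to under 1 mm. There is no contact force yet, so I'll lower slightly more and then release.

{"method": "play_rows", "body": {"deltas": [[[0, 0, 0.002], [0, 0, 0]], [[0, 0, 0.004], [0, 0, 0]], [[0, 0, 0.004], [0, 0, 0]], [[0, 0, 0.004], [0, 0, 0]], [[0, 0, 0.004], [0, 0, 0]]]}}

```text
clock: 8.05
position: [0.5067, 0.0916, 0.0067]
tool_rot: [3.138, -0.15, 0.001]
ft_force: [-5.1, -0.7, 9.6]
width: 0.0355
finger_force: 62.4
```

{"method": "play_rows", "body": {"deltas": [[[0, 0, 0], [0, 0, 0]], [[0, 0, 0], [0, 0, 0]], [[0, 0, 0], [0, 0, 0]], [[0, 0, -0.01], [0, 0, 0]], [[0, 0, -0.05], [0, 0, 0]]], "fingers": -0.46}}

```text
clock: 8.55
position: [0.5047, 0.0913, 0.0287]
tool_rot: [3.137, -0.151, -0.007]
ft_force: [0.5, -0.0, -0.0]
width: 0.0624
finger_force: 0.0
```

{"method": "play_rows", "body": {"deltas": [[[-0.04, 0, -0.05], [0, 0, 0]], [[-0.1, 0, -0.1], [0, 0, 0]], [[-0.15, 0, -0.13], [0, 0, 0]], [[-0.15, 0, -0.13], [0, 0, 0]], [[-0.15, 0, -0.13], [0, 0, 0]]]}}

```text
clock: 9.05
position: [0.432, 0.0987, 0.0959]
tool_rot: [-3.138, 0.15, -0.003]
ft_force: [-0.2, 0.6, 0.7]
width: 0.062
finger_force: 0.0
```

```bash
python3 - <<'E'
from h import *
import pickle
o=env.observe();print(o["position"],o["ft_force"],o["width"])
def loc(p): d=p[:2]-J[:2]; c,s_=np.cos(J[2]),np.sin(J[2]); return np.array([c*d[0]+s_*d[1],-s_*d[0]+c*d[1]]).round(4)
w=cam("wrist"); pickle.dump(w,open("w6.pkl","wb"))
S=cv2.cvtColor(w["img"],cv2.COLOR_BGR2HSV)[...,1]
print([w2px(w,T2(J,[(x,0,z)])[0]).round().tolist() for x,z in((-.05,.006),(-.075,.012),(-.15,.032))])
c0=int(w2px(w,T2(J,[(-.07,0,.01)])[0])[0])
for r in range(100,420,20):
    x=np.where(S[r,c0-80:c0+80]>60)[0]+c0-80
    if len(x): print(r,x.min(),x.max(),loc(px2w(w,x.min(),r,.012)),loc(px2w(w,x.max(),r,.012)))
y=np.where(S[60:400,c0]>60)[0]+60; print(c0,y.min(),y.max(),loc(px2w(w,c0,y.min(),.006)),y[np.where(np.diff(y)>1)])
E
```

```text
[0.4319929  0.09873846 0.09591644] [-0.24549069  0.55770282  0.74987655] 0.06200654093975174
[[320.0, 87.0], [320.0, 132.0], [320.0, 267.0]]
120 288 355 [-0.0682  0.0181] [-0.0682 -0.0203]
140 288 355 [-0.0792  0.0184] [-0.0792 -0.0205]
160 287 354 [-0.0906  0.0192] [-0.0906 -0.0202]
180 287 354 [-0.1023  0.0195] [-0.1023 -0.0205]
200 286 353 [-0.1144  0.0204] [-0.1144 -0.0202]
220 286 353 [-0.1268  0.0207] [-0.1268 -0.0204]
240 285 352 [-0.1395  0.0217] [-0.1395 -0.0201]
260 285 351 [-0.1527  0.022 ] [-0.1527 -0.0198]
280 347 348 [-0.1662 -0.0175] [-0.1662 -0.0181]
319 105 279 [-0.0597  0.0004] []
```

The wedge lies flat, in line with the table to about 1°, with its thin end at jig x ≈ −60 mm. Next I'll line up over the thick end.

```bash
python3 - <<'E'
from h import *
import pickle
t=pickle.load(open("cs.pkl","rb"))["top"]
print([px2w(t,u,v,0).round(3)[:2].tolist() for u,v in((196,280),(256,280),(225,250),(225,311))])
q=T2(J,[(-.148,0,0)])[0];print(q); to(q[0],q[1],.011,J[2])
E
```

```text
[[0.431, 0.27], [0.432, 0.144], [0.495, 0.21], [0.368, 0.207]]
[0.42878146 0.09928619 0.        ]
shift [-0.0065, -0.0008, 0.1685] turn [0.0001, -0.0004, 0.0001]
```

{"method": "play_rows", "body": {"deltas": [[[-0.0065, 0, 0.05], [0, 0, 0]], [[-0.0065, 0, 0.1], [0, 0, 0]], [[-0.0065, 0, 0.14], [0, 0, 0]], [[-0.0065, 0, 0.16], [0, 0, 0]], [[-0.0065, 0, 0.168], [0, 0, 0]]], "fingers": -0.27}}

```text
clock: 9.6
position: [0.4279, 0.0987, 0.0098]
tool_rot: [3.137, -0.151, -0.005]
ft_force: [-1.3, 0.0, -0.7]
width: 0.0544
finger_force: 0.0
```

{"method": "play_rows", "body": {"deltas": [[[0, 0, 0], [0, 0, 0]], [[0, 0, 0], [0, 0, 0]], [[0, 0, 0], [0, 0, 0]], [[0, 0, 0], [0, 0, 0]], [[0, 0, 0], [0, 0, 0]]], "fingers": 1}}

```text
clock: 10.1
position: [0.4286, 0.099, 0.0117]
tool_rot: [-3.138, 0.151, -0.001]
ft_force: [0.6, 0.2, -0.2]
width: 0.0384
finger_force: 62.1
```

```bash
python3 - <<'E'
from h import *
import pickle
o=env.observe();print(o["position"],o["tool_rot"],o["ft_force"],o["width"],o["finger_force"])
def loc(p): d=p[:2]-J[:2]; c,s_=np.cos(J[2]),np.sin(J[2]); return np.array([c*d[0]+s_*d[1],-s_*d[0]+c*d[1]]).round(4)
print(loc(o["position"]))
w=cam("wrist"); cv2.imwrite("pics/w7.png",w["img"])
S=cv2.cvtColor(w["img"],cv2.COLOR_BGR2HSV)[...,1]
e=[]
for x in(-.065,-.075,-.09,-.105,-.12):
    z=.006+.26*(-.0597-x); u,v=w2px(w,T2(J,[(x,0,z)])[0]); r=int(v); xx=np.where(S[r,int(u)-70:int(u)+70]>60)[0]+int(u)-70
    if len(xx): print(x,r,loc(px2w(w,xx.min(),r,z)),loc(px2w(w,xx.max(),r,z)))
u=320; y=np.where(S[:300,u]>60)[0]; print(y.min(),[ (a,loc(px2w(w,u,a,.006))) for a in y[np.where(np.diff(y,prepend=-9)>3)]])
q=T2(J,[(-.148,0,0)])[0]; to(q[0],q[1],.011,J[2])
E
```

```text
[0.42864868 0.09900112 0.01168553] [-3.13793699e+00  1.50678784e-01 -1.15719622e-03] [ 0.58540851  0.17384282 -0.18313865] 0.038397999044004094 62.061095118988305
[-0.1481 -0.0003]
-0.065 93 [-0.0647  0.0187] [-0.0647 -0.0207]
-0.075 122 [-0.0749  0.0188] [-0.0749 -0.0207]
-0.09 164 [-0.0897  0.0188] [-0.0897 -0.0208]
-0.105 207 [-0.1049  0.0185] [-0.1049 -0.0208]
-0.12 249 [-0.1199  0.0186] [-0.1199 -0.0209]
76 [(np.int64(76), array([-0.0588, -0.0006]))]
shift [0.0004, -0.0006, 0.0011] turn [0.0, -0.0006, 0.0001]
```

The grip on the thick end has squared the wedge to the lane (yaw about 0, offset about 1 mm). I'll slide it in.

{"method": "play_rows", "body": {"deltas": [[[0.03, -0.001, 0], [0, 0, 0]], [[0.06, -0.002, 0], [0, 0, 0]], [[0.09, -0.002, 0], [0, 0, 0]], [[0.115, -0.002, 0], [0, 0, 0]], [[0.135, -0.002, 0], [0, 0, 0]]]}}

```text
clock: 10.65
position: [0.4963, 0.0935, 0.0115]
tool_rot: [3.138, -0.151, -0.0]
ft_force: [-3.4, 0.7, 4.6]
width: 0.0383
finger_force: 62.7
```

{"method": "play_rows", "body": {"deltas": [[[0.012, 0, 0], [0, 0, 0]], [[0.024, 0, 0], [0, 0, 0]], [[0.036, 0, 0], [0, 0, 0]], [[0.048, 0, 0], [0, 0, 0]], [[0.06, 0, 0], [0, 0, 0]]]}}

```text
clock: 11.15
position: [0.5241, 0.091, 0.0115]
tool_rot: [-3.138, 0.15, 0.007]
ft_force: [-11.6, 2.0, 10.1]
width: 0.0384
finger_force: 63.6
```

```bash
cat >> h.py <<'E'
def loc(p):
    d=p[:2]-J[:2]; c,s_=np.cos(J[2]),np.sin(J[2]); return np.array([c*d[0]+s_*d[1],-s_*d[0]+c*d[1]]).round(4)
def st():
    o=env.observe();print(loc(o["position"]),o["position"][2],o["tool_rot"],o["ft_force"].round(1) if hasattr(o["ft_force"],"round") else o["ft_force"],o["width"],o["finger_force"])
E
python3 -c "
from h import *
st()"
```

```text
[-0.0523  0.0009] 0.011520290428825599 [-3.13793336  0.14993915  0.00692723] [-11.6   2.   10.1] 0.038425826552191046 63.554359468398616
```

{"method": "play_rows", "body": {"deltas": [[[0.01, 0, -0.001], [0, 0, 0]], [[0.02, 0, -0.002], [0, 0, 0]], [[0.03, 0, -0.002], [0, 0, 0]], [[0.04, 0, -0.002], [0, 0, 0]], [[0.048, 0, -0.002], [0, 0, 0]]]}}

```text
clock: 11.65
position: [0.5494, 0.0882, 0.0118]
tool_rot: [3.138, -0.151, -0.002]
ft_force: [-2.0, -0.7, -2.4]
width: 0.0383
finger_force: 62.1
```

```bash
python3 -c "
from h import *
st()
w=cam('wrist');t=cam('top');cv2.imwrite('pics/w8.png',w['img']);cv2.imwrite('pics/t8.png',t['img'])
S=cv2.cvtColor(w['img'],cv2.COLOR_BGR2GRAY).astype(int)
# dark strips of table: y of front ends at cols by level
for a in(0,.05,.09): print(a,[w2px(w,T2(J,[(.14-.125*np.cos(a),y,.022+.125*np.sin(a))])[0]).round(1).tolist() for y in(.045,-.045)])
for r in range(0,300,15):
    x=np.where(S[r]<90)[0]; print(r,x.min() if len(x) else None,x.max() if len(x) else None,len(x))
"
```

```text
[-0.0268  0.0006] 0.011799750119943962 [ 3.13771706e+00 -1.50697108e-01 -1.55090355e-03] [-2.  -0.7 -2.4] 0.03831941373080101 62.059085079235956
0 [[195.1, 213.0], [446.3, 212.9]]
0.05 [[189.2, 216.3], [452.2, 216.2]]
0.09 [[184.0, 218.5], [457.3, 218.4]]
0 156 486 53
15 157 485 51
30 158 483 50
45 159 482 51
60 161 481 70
75 162 480 64
90 163 479 49
105 164 477 72
120 165 476 63
135 166 475 69
150 168 474 47
165 169 473 43
180 170 471 43
195 171 470 44
210 173 469 40
225 174 468 40
240 None None 0
255 None None 0
270 None None 0
285 None None 0
```

The table is up at about 0.09 rad and the wedge has roughly 2–3 mm left to go. I'll press it home gently.

{"method": "play_rows", "body": {"deltas": [[[0.002, 0, 0], [0, 0, 0]], [[0.004, 0, 0], [0, 0, 0]], [[0.006, 0, 0], [0, 0, 0]], [[0.008, 0, 0], [0, 0, 0]], [[0.008, 0, 0], [0, 0, 0]]]}}

```text
clock: 12.25
position: [0.5511, 0.0881, 0.0117]
tool_rot: [3.138, -0.15, -0.01]
ft_force: [-13.7, 1.3, 2.5]
width: 0.0387
finger_force: 62.7
```

```bash
python3 -c "
from h import *
st()"
```

```text
[-0.0252  0.0006] 0.011691123597442937 [ 3.13752238 -0.1503874  -0.01013601] [-13.7   1.3   2.5] 0.03867781771607251 62.69136035582051
```

{"method": "play_rows", "body": {"deltas": [[[0.002, 0, 0], [0, 0, 0]], [[0.004, 0, 0], [0, 0, 0]], [[0.006, 0, 0], [0, 0, 0]], [[0.006, 0, 0], [0, 0, 0]], [[0.006, 0, 0], [0, 0, 0]]]}}

```text
clock: 12.75
position: [0.5511, 0.0881, 0.0116]
tool_rot: [3.137, -0.15, -0.022]
ft_force: [-31.2, 0.7, 15.0]
width: 0.0383
finger_force: 64.0
```

```bash
python3 -c "
from h import *
st()"
```

```text
[-0.0252  0.0006] 0.011562709161915 [ 3.13714228 -0.14983589 -0.02242328] [-31.2   0.7  15. ] 0.03831441937350012 64.00473059504293
```

It's hard against the stop: the force rose to 31 N with no motion. I'll relax the push and release.

{"method": "play_rows", "body": {"deltas": [[[-0.004, 0, 0], [0, 0, 0]], [[-0.009, 0, 0], [0, 0, 0]], [[-0.009, 0, 0], [0, 0, 0]], [[-0.009, 0, 0], [0, 0, 0]], [[-0.009, 0, 0], [0, 0, 0]]]}}

```text
clock: 13.25
position: [0.5511, 0.0882, 0.0121]
tool_rot: [3.138, -0.151, -0.004]
ft_force: [-7.8, 0.3, -0.2]
width: 0.0386
finger_force: 62.2
```

{"method": "play_rows", "body": {"deltas": [[[0, 0, 0], [0, 0, 0]], [[0, 0, 0], [0, 0, 0]], [[0, 0, 0], [0, 0, 0]], [[0, 0, 0], [0, 0, 0]], [[0, 0, 0], [0, 0, 0]]], "fingers": -0.46}}

```text
clock: 13.75
position: [0.5523, 0.0881, 0.0126]
tool_rot: [3.138, -0.151, 0.001]
ft_force: [-0.3, 1.0, -1.3]
width: 0.0621
finger_force: 0.0
```

{"method": "play_rows", "body": {"deltas": [[[0, 0, -0.06], [0, 0, 0]], [[-0.02, 0, -0.12], [0, 0, 0]], [[-0.08, 0, -0.18], [0, 0, 0]], [[-0.14, 0, -0.2], [0, 0, 0]], [[-0.18, 0, -0.2], [0, 0, 0]]]}}

```text
clock: 14.25
position: [0.4622, 0.097, 0.1147]
tool_rot: [-3.137, 0.15, -0.007]
ft_force: [0.5, -0.2, -0.5]
width: 0.0625
finger_force: 0.0
```

```bash
python3 -c "
from h import *
st()
w=cam('wrist');cv2.imwrite('pics/w9.png',w['img'])
S=cv2.cvtColor(w['img'],cv2.COLOR_BGR2HSV)[...,1]
for y in(.012,0,-.012):
    u,v=w2px(w,T2(J,[(-.035,y,.032)])[0]); u,v=int(u),int(v); c=S[v-60:v+60,u]; k=np.where(c>60)[0]
    print(y,(u,v),k.max()+v-60,loc(px2w(w,u,k.max()+v-60,.032)),loc(px2w(w,u,k.max()+v-60,.0)))
v=int(w2px(w,T2(J,[(-.022,0,.0286)])[0])[1]); x=np.where(S[v,200:440]>60)[0]+200; print(v,loc(px2w(w,x.min(),v,.0286)),loc(px2w(w,x.max(),v,.0286)))
"
```

```text
[-0.1145  0.0009] 0.11465306003671338 [-3.13725201  0.15044608 -0.00670149] [ 0.5 -0.2 -0.5] 0.0624579935635769 0.0
0.012 (300, 114) 116 [-0.0356  0.0123] [-0.0342  0.0141]
0 (321, 114) 116 [-0.0356  0.0004] [-0.0342  0.0005]
-0.012 (342, 114) 117 [-0.0362 -0.0115] [-0.0349 -0.0132]
90 [-0.0215  0.0191] [-0.0215 -0.0194]
```

The thick end stands at jig x ≈ −35 mm, square and central, which is home. I'll do a quick bystander check against the first picture, then hand in.

```bash
python3 -c "
from h import *
import pickle
a=pickle.load(open('cs.pkl','rb'))['top']['img'];b=cam('top')['img'];cv2.imwrite('pics/t10.png',b)
for n,(x0,y0,x1,y1) in dict(knob=(355,295,385,320),block=(358,178,385,196),offcut=(193,152,235,185),pencil=(130,192,216,212),bolt=(352,248,382,262),wedges=(434,215,497,280),green=(378,120,424,168),teal=(446,310,496,366)).items():
    d=np.abs(a[y0:y1,x0:x1].astype(int)-b[y0:y1,x0:x1]).max(2); t=cv2.cvtColor(a[y0:y1,x0:x1],6); f=cv2.cvtColor(b[y0:y1,x0:x1],6)
    print(n,d.mean().round(1),(d>40).mean().round(3),np.round(cv2.phaseCorrelate(t.astype(np.float32),f.astype(np.float32)),2) if False else np.round(cv2.phaseCorrelate(np.float32(t),np.float32(f))[0],2))
"
```

```text
knob 3.4 0.0 [-0.03  0.48]
block 3.3 0.0 [ 1.01 -0.22]
offcut 3.4 0.0 [0.59 0.  ]
pencil 3.6 0.0 [0.02 0.03]
bolt 3.2 0.0 [0.05 0.7 ]
wedges 3.6 0.0 [-0.    0.09]
green 3.6 0.0 [-0.07  0.05]
teal 3.7 0.0 [-0.05  0.  ]
```

Nothing else has moved (only image noise), and the robot is clear of everything. I'll hand in.

```bash
python3 -c "
from h import *
print(env.finish_job())"
```

```text
the job is handed in; nothing more can be done
None
```

The job is handed in: the low wedge is home against the lane stop, with the table resting on it at about 0.09 rad, and the other wedges and bystanders show no movement in the top picture.

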